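Wipe a cassette in the bench bulk eraser

TASK

Lay the cassette down flat in the shallow pocket of the bulk eraser without dropping it, then swing the steel gate fully shut across it. Then press the eraser console's long rectangular membrane key with your closed fingertips, at about 10 newtons (it needs 6 and is ruined above 25), hold it for a full second and let go; do not press the small round key or disturb the loose deck parts.

Things in the scene. Friction and masses are not known exactly. Their poses are not given: they have to be found in the camera images.
- cassette: Loose grey plastic cassette, 64 x 100 x 12 mm, 60 g or so, lying flat on the bench with its paper label up. Origin: centre of its underside; x along its 64 mm width, y along its 100 mm length, z up. Either end may go to either end of the pocket.
- eraser: Bulk eraser, fixed: a grey slab 130 mm (x) by 205 mm (y), 10 mm thick, with a dark pocket on top fenced by walls 8 mm high and thick, and a steel gate on a hinge post. Origin: centre of its underside on the bench, z up. The gate's upright hinge axis is at (0, 85) mm in this frame. A thin stop post, 43 mm tall, at (-21, -88) mm shows where the shut gate rests.
- pocket (a point): Centre of the pocket's floor, 10 mm above the bench (axes as the eraser's). Inside its walls the pocket is 76 mm in x and 112 mm in y, so the cassette lies with its length along y, 6 mm to spare all round. The walls on the long sides (x = +-42 mm) are only 20 mm long, at the corners, leaving the middle 72 mm open for fingers.
- gate (a joint): Gate angle, rad. 0 = fully shut, along the eraser's y axis over the pocket; grows as it swings (counter-clockwise from above) out to the eraser's +x side, to 1.75. A steel strip 24 mm wide, 5 mm thick, reaching 183 mm from its hinge, underside 36 mm and top 41 mm above the bench. It stays where it is left (light friction).
- gate_post (a point): Centre of the top of the gate's upright grip post, a round steel pin 14 mm in diameter that stands 35 mm up from the strip, 115 mm from the hinge axis; the top is 76 mm above the bench and moves with the gate. Pinch it from above or push it.
- console: Control console, fixed: grey housing 176 mm wide (y), its panel sloping up at 33 degrees (0.57 rad) from its front (-x), a 98 mm high block behind. Origin on the bench under the panel, z up. A U-shaped steel carrying handle stands out square to the panel from its upper edge and hangs over the keys: come in under it, square to the panel (tool about 33 degrees off vertical), the gripper's wide side along y.
- handle_bar (a point): Middle of the handle's cross bar (12 mm round, 168 mm along the console's y), 125 mm out from the panel and 64 mm up the slope from the line of key centres, so about 140 mm above them: a gripper body coming straight down on a key meets it.
- erase_key: The key to press: long rectangular white membrane key on the panel, 76 mm (y) by 40 mm (x, up the slope). Origin on the panel surface under its centre; z square to the panel pointing out (33 degrees from vertical, to the console's -x), y across. Sprung, travel 2 mm along -z: gives at 2 N, answers at 6 N, at its stop at 9 N and rigid beyond; above 25 N it is ruined.
- erase_face (a point): Centre of the rectangular key's pressing face, 3.5 mm out from the panel surface; axes as the key's.
- stop_key: Small round white membrane key, 28 mm in diameter, beside the rectangular one, 83 mm from its centre towards the console's +y side, equally proud. Not to be pressed. Origin on the panel surface under its centre.
- flywheel: Loose brass flywheel, disc 90 mm in diameter and 16 mm thick with an upright shaft to 60 mm; leave alone. Origin: centre of its underside.
- pulley: Loose chrome capstan pulley, 62 mm in diameter, 36 mm high, lying flat; leave alone. Origin: centre of its underside.
- roller: Loose black rubber pinch roller, 44 mm in diameter, 36 mm high, standing with its steel axle up (70 mm in all); leave alone. Origin: centre of its underside.
Mind the look-alikes: they are no part of the job. Of the things like the eraser, leave any that is yellow; of the rest the larger one is meant. Of the things that look like the console, take the one that is farthest to the robot's left at the start.

How it is judged (in metres and radians):
On the way, in this order (a step that is already met when the one before it is completed fails the run):
1. the cassette lies flat in the pocket, let go (z of cassette in the frame of pocket between -0.004 and 0.004 m and horizontal distance between cassette and pocket below 0.014 m and angle between cassette's own z axis and vertical below 0.06 rad and contact force between cassette and the fingers below 0.05 N), for 0.2 s.
2. the gate is fully shut over the cassette (z of cassette in the frame of pocket between -0.004 and 0.004 m and horizontal distance between cassette and pocket below 0.014 m and angle between cassette's own z axis and vertical below 0.06 rad and value of joint gate below 0.08 rad), for 0.2 s.
3. the rectangular key is pressed with 6 N or more for half a second, cassette in and gate shut (all of step 2 and contact force between erase_key and the fingers above 6 N), for 0.5 s.
At the end, for the whole second after the job is handed in: the cassette lies flat and at rest on the pocket's floor (within 14 mm of its centre, 4 mm of its height and 0.06 rad of level), the gate is shut to within 0.08 rad, and the key is let go (all of step 2 and contact force between erase_key and anything else below 0.2 N and linear speed of cassette below 0.02 m/s); the robot touches nothing.
It fails at once if the rectangular key takes more than 25 N (contact force between erase_key and anything else above 25 N).
It fails at once if the rectangular key is pressed (over 3 N) before the gate is shut (contact force between erase_key and anything else above 3 N and value of joint gate above 0.12 rad).
It fails at once if the round key is pressed (over 2 N) (contact force between stop_key and anything else above 2 N).
It fails at once if the cassette is dropped: in free fall with its underside more than 45 mm above the bench (contact force between cassette and anything else below 0.02 N and height (world z) of cassette above 0.045 m).
It fails at once if a loose deck part is moved more than 20 mm (distance of any of flywheel, pulley, roller from where it was at the start of the episode above 0.02 m).
It also fails if it takes over 72 s, if anything falls off the work surface, if the arm or the gripper's body presses on something with over 40 N, if the wrist force passes 120 N, or if a joint passes its speed limit or range.

ROBOT

A 6-joint arm with a two-finger parallel gripper is mounted at the origin on the work surface. World frame = base frame: x ahead of the robot, y to its left, z up, the work surface at z = 0. Lengths are in mm, angles in rad, forces in N, time in s.
With the tool pointing down it reaches from about 275 to 750 mm from the base axis. Payload 10.2 kg.
Tool frame: the origin (TCP) lies midway between the tips of the shut fingers; the grasp point (between the pads) lies 19 mm behind it; z points along the fingers, y is the line along which they close (so a half turn about z gives the same grasp; the last joint's range is limited). The gripper opens to 85 mm and grips with 20 to 120 N. Pads are 22 mm wide; open, the fingers measure 114 mm over their backs; the gripper's body (76 mm by 85 mm) begins 54 mm behind the grasp point. The pads swing forward as they close: fully open they stand 13 mm farther back than shut.
Start: joints at [-1.431, 0.313, 1.498, -0, 1.331, -0.223], TCP at [186.307, -490.837, 231.294] pointing down, gripper open.
Joint ranges: [-2.94, 2.94], [-0.97, 2.17], [0.19, 2.56], [-1.23, 4.37], [0.02, 3.11], [-2.88, 2.88]. Speed limits (rad/s): [2.39, 2.39, 3.01, 3.14, 3.14, 3.14].

INTERFACE

Orientations are given as a unit quaternion [w, x, y, z].
In Python, from rig import ctrl gives the robot as it stands.
- The arm moves only by the tool send_rows, never from a script. Its argument "targets" is a list of rows, each a list of 7 numbers: the closure, from -1 (fully open) to 1 (shut), so that 0 is half open, then the shift along the tool's x, y, z in m, then the turn, a rotation vector about the tool's x, y, z in rad. In form: [[claw, dx, dy, dz, ax, ay, az], ...]. A call has exactly 10 rows; each row shifts and turns the commanded pose from where the row before left it, along the tool's axes as they then stand; what a row does not reach is not made up. A row lasts 1/8 s, in which the tool goes at most 62.5 mm and 10.7 degrees, less where a joint would pass 70% of its speed; a pose out of reach is approached as far as the arm can. A call with a gripper value outside its range is refused whole. The fingers move at their own pace and stop on an object; "squeeze" is the grip in N (left out, the last holds). Time passes only in rows, so rows that do not move let the fingers close, or fill a call up. It gives the time, the measured TCP pose, the force, the opening and the grip force at its end, in the units of the state.
- ctrl.sense(): the state, without advancing time (a new reading comes with each control period).
- ctrl.capture(name): name is "scene" or "side" or "wrist"; returns a dict with "img" (420x560x3 uint8, red, green, blue), "camera_matrix" (3x3 intrinsics, pixels), "k1" (the pictures are not rectified: a ray, as slopes to the right and down, at radius r is drawn at 1 + k1 r^2 times it, then the intrinsics apply), "R" (3x3) and "t" (3): a world point X has camera coordinates R X + t. Camera axes: x right, y down, z forward; pixel columns grow to the right and rows downward; lengths in mm; the calibration is good to about 2 mm. A picture is of the moment at which its call begins. There is no depth.
- ctrl.finish_job(): hands the job in; it is judged then, once.
Trained networks look in a picture, given as the dict that the camera call returned (one of the last four; its "shot" number tells which), for a name from the list of things; names that differ only in an ending like _2 or _b are one class to them, and where a whole thing is asked for, a point or a joint stands for the part that bears it (a point fixed in the world has none). Each returns a list of dicts, best first, with "score" (0 to 1); they miss things now and then, are a little off and sometimes report something else, mostly with a low value. They report only what shows in the picture. A call takes as long as a camera call. They do not tell look-alikes from the thing itself.
- ctrl.boxes_of(query, picture): "extent" ([left, top, width, height] in pixels, round what is visible of it).
- ctrl.landmark_of(query, picture): "point" ([column, row] in pixels: a listed point, or the origin of a listed thing).
The state is a dict: "time_s": time; "joints": joint angles; "dq": joint speeds; "tau": joint torques, N m; "eef_pos": TCP position; "ee_rot": TCP orientation; "force": force on the tool from outside, world axes, zero at the start; "wrist_torque": the same for the moment, N m; "grip_width": opening from 0.0 (shut) to 1.0 (fully open); "grip_force": force on a finger pad.
Only numpy, scipy, OpenCV 4.12 (cv2) and the standard library are available. Lean on these libraries where they do the work, as an engineer would, in place of code of your own. Each camera call takes 0.05 s, during which the arm holds its last target. There are 200 camera calls.

## Working session

There is one attempt and no reset: what is moved stays moved. The work goes in short steps, Python scripts to look and compute and a tool call to move; the robot and the scene stay as the last step left them, time stands still between calls to the robot, and variables do not carry over. Pictures are saved under pics/ and viewed, at most 15 in all, crops included, and the job is handed in when it is done.

Besides the shell and the picture viewer there is one more tool, called after "Emit:" by a JSON object that holds its "method" and its "body", one argument or row to a line. send_rows: Moves the arm, as the interface text tells. Its arguments: {"type":"object","properties":{"targets":{"type":"array"},"squeeze":{"type":"number"}},"required":["targets"]}

```bash
ls; mkdir -p pics; cat > h.py <<'E'
import numpy as np, cv2
from scipy.spatial.transform import Rotation as Rn
from rig import ctrl
def ray(p,uv):
    K=np.array(p["camera_matrix"]);R=np.array(p["R"]);t=np.array(p["t"])
    d=(np.array(uv,float)-K[:2,2])/[K[0,0],K[1,1]]
    s=d.copy()
    for _ in range(30): s=d/(1+p["k1"]*(s@s))
    v=R.T@np.array([s[0],s[1],1]);return -R.T@t, v/np.linalg.norm(v)
def atz(p,uv,z):
    c,v=ray(p,uv);return c+v*(z-c[2])/v[2]
def proj(p,X):
    K=np.array(p["camera_matrix"]);c=np.array(p["R"])@np.array(X,float)+np.array(p["t"])
    s=c[:2]/c[2];s=s*(1+p["k1"]*(s@s));return K[:2,:2]@s+K[:2,2]
def tri(l):
    A=0;b=0
    for p,uv in l:
        c,v=ray(p,uv);M=np.eye(3)-np.outer(v,v);A=A+M;b=b+M@c
    return np.linalg.solve(A,b)
def save(p,n): cv2.imwrite("pics/"+n+".png",cv2.cvtColor(p["img"],cv2.COLOR_RGB2BGR))
E
cat > a.py <<'E'
from h import *
np.set_printoptions(precision=1,suppress=True)
P={n:ctrl.capture(n) for n in("scene","side")}
im=[]
for n,p in P.items():
    save(p,n+"0");print(n,-np.array(p["R"]).T@p["t"])
    for q in["cassette","eraser","console","gate","flywheel","pulley","roller"]:
        print(q,[(np.round(d["extent"]),round(d["score"],2)) for d in ctrl.boxes_of(q,p)[:4]])
    for q in["cassette","eraser","pocket","gate_post","console","erase_key","erase_face","stop_key","handle_bar"]:
        print(q,[(np.round(d["point"],1),round(d["score"],2)) for d in ctrl.landmark_of(q,p)[:4]])
s=ctrl.sense();print(s)
E
python3 a.py
```

```text
pics
scene [ 908.2 -364.5  953.5]
cassette [(array([244., 198.,  44.,  35.]), 0.88)]
eraser [(array([279., 130., 111.,  64.]), 0.68), (array([278.,  97.,  44.,  34.]), 0.65), (array([389., 190.,  95.,  74.]), 0.59)]
console [(array([146., 218., 108.,  97.]), 0.85), (array([156., 330., 123.,  89.]), 0.85)]
gate [(array([337., 136.,  48.,  44.]), 0.69), (array([410., 202.,  60.,  37.]), 0.66), (array([284.,  98.,  28.,  22.]), 0.63), (array([280., 129., 107.,  66.]), 0.27)]
flywheel [(array([351., 259.,  35.,  40.]), 0.67), (array([169., 254.,  12.,  15.]), 0.4)]
pulley [(array([308., 256.,  27.,  25.]), 0.68), (array([186., 273.,  28.,  27.]), 0.44)]
roller [(array([326., 289.,  22.,  23.]), 0.53), (array([280., 128., 108.,  64.]), 0.28)]
cassette [(array([265.1, 212.3]), 0.74)]
eraser [(array([319.6, 158.6]), 0.78), (array([299.5, 114.3]), 0.66), (array([433.6, 223.6]), 0.66)]
pocket [(array([436.9, 222.4]), 0.76), (array([318.7, 156.3]), 0.66), (array([297.4, 111.1]), 0.66), (array([203.4, 280.4]), 0.59)]
gate_post [(array([371.6, 155.8]), 0.96), (array([435.8, 220. ]), 0.75), (arra
[... 1326 characters left out ...]
y([278.6, 154.2]), 0.61)]
erase_key [(array([275.5, 137.4]), 0.44), (array([314.3, 177.7]), 0.4)]
erase_face [(array([326.9, 148.6]), 0.74), (array([275.4, 136.5]), 0.6), (array([314.9, 179.7]), 0.58)]
stop_key [(array([256.9, 310.4]), 0.52)]
handle_bar [(array([325.1, 151.5]), 0.66), (array([280.5, 104.3]), 0.6)]
{'time_s': 1.7, 'joints': array([-1.4,  0.3,  1.5,  0. ,  1.3, -0.2]), 'dq': array([ 0., -0., -0., -0.,  0.,  0.]), 'tau': array([ -0. , -41.2, -26. ,  -0. ,   0. ,  -0. ]), 'eef_pos': array([ 186.3, -490.8,  231.3]), 'ee_rot': array([0. , 1. , 0.2, 0. ]), 'force': array([ 0. ,  0.3, -0.6]), 'wrist_torque': array([-0.,  0., -0.]), 'grip_force': 0.0, 'grip_width': 0.998643070433402}
```

View pics/scene0.png

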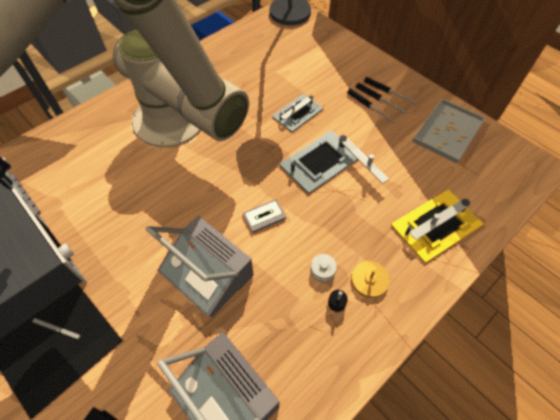

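View pics/side0.png

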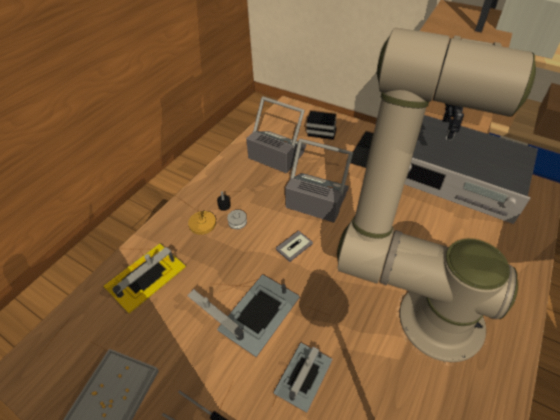

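```bash
cat > b.py <<'E'
from h import *
np.set_printoptions(precision=1,suppress=True)
S=ctrl.capture("scene");D=ctrl.capture("side")
def a(n,s,d,z):
    print(n, atz(S,s,z) if s else '', atz(D,d,z) if d else '', tri([(S,s),(D,d)]) if s and d else '')
a("cass",(265.1,212.3),(293.3,247.8),0)
a("eraser",(319.6,158.6),(258.1,311.0),0)
a("small eraser",(299.5,114),(305.5,375.7),0)
a("pocket",(318.7,156.3),(256.5,309.8),10)
a("post",(371.6,155.8),(204.7,299.2),76)
a("consA",(205.6,279.7),(318,198.8),0)
a("consB",(219.1,402.5),(278.6,154.2),0)
a("barA",(173.2,248.9),(325.1,151.5),200)
a("faceA",(197.6,279.8),None,60)
a("stopA",(175,258.8),None,60)
a("fly",(370,282),(201,222),8)
a("pul",(322,268),(237,219),18)
a("rol",(338,300),(224,202),18)
v=[]
for p,(x,y,w,h) in((S,(235,120,160,120)),(S,(140,210,125,115))):
    v.append(cv2.resize(p["img"][y:y+h,x:x+w],(400,400*h//w)))
m=min(i.shape[0] for i in v);v=np.hstack([i[:m] for i in v])
save({"img":v},"crop1")
E
python3 b.py
```

```text
cass [460.7  -6.9   0. ] [468.3 -11.    0. ] [464.9  -8.2   6.1]
eraser [431.4 232.    0. ] [445.2 224.1   0. ] [439.2 226.8  11.2]
small eraser [263.2 312.9   0. ] [249.1 311.3   0. ] [254.5 313.4  -5.5]
pocket [428.7 229.8  10. ] [447.5 227.3  10. ] [438.9 227.4  20.5]
post [557.9 294.9  76. ] [557.8 296.9  76. ] [557.8 296.1  74.9]
consA [ 506.  -240.5    0. ] [ 498.4 -236.4    0. ] [ 502.  -240.6   -6.4]
consB [ 741.8 -383.3    0. ] [ 742.5 -374.5    0. ] [ 743.4 -381.5   -4.5]
barA [ 493.8 -274.8  200. ] [ 493.2 -254.8  200. ] [ 494.3 -270.3  191.2]
faceA [ 519.1 -261.9   60. ]  
stopA [ 441.  -269.7   60. ]  
fly [782.3  46.6   8. ] [780.8  55.1   8. ] [783.1  50.6   2. ]
pul [681.1 -16.3  18. ] [679.   -8.5  18. ] [681.  -13.1  12.3]
rol [762.3 -46.3  18. ] [762.1 -48.8  18. ] [761.8 -47.3  19.4]
```

View pics/crop1.png

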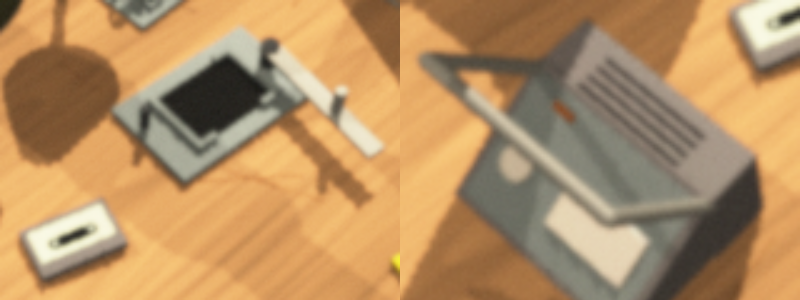

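The crop shows the cassette at scene (265,212) and the larger grey eraser at (319,158), with its gate open to the right. Candidates:
- **Erasers:** large grey (319,158), small grey (299,114) and yellow (437,224). I choose the large grey one.
- **Consoles:** (205,270) at y≈-240 and (219,385) at y≈-381. I choose the first, as it is farther left. Its white key is at (200,282) and its round key at (175,260).

```bash
cat >> h.py <<'E'
def rot():
    w,x,y,z=ctrl.sense()["ee_rot"];return Rn.from_quat([x,y,z,w])
def down(yaw):  # tool pointing down, tool y at world heading yaw
    y=np.array([np.cos(yaw),np.sin(yaw),0]);z=np.array([0,0,-1.]);return Rn.from_matrix(np.c_[np.cross(y,z),y,z])
def rows(p1,R1,n,claw,p0=None,R0=None):
    if p0 is None: p0=ctrl.sense()["eef_pos"];R0=rot()
    p=np.array(p0,float);R=R0;rv=(R0.inv()*R1).as_rotvec();out=[]
    for i in range(1,n+1):
        tp=np.array(p0)+(np.array(p1)-p0)*i/n;tR=R0*Rn.from_rotvec(rv*i/n)
        d=np.round(R.inv().apply(tp-p)/1000,3);a=np.round((R.inv()*tR).as_rotvec(),3)
        p=p+R.apply(d)*1000;R=R*Rn.from_rotvec(a);out.append([claw,*map(float,d),*map(float,a)])
    print("per row mm",np.linalg.norm(np.array(p1)-p0)/n,"deg",np.degrees(np.linalg.norm(rv))/n)
    print(str(out).replace(" ",""));return p,R
E
python3 - <<'E'
from h import *
R=rot();print(R.as_matrix().round(2))
rows([440,-20,310],R,10,-1)
E
```

```text
[[ 0.93  0.35 -0.  ]
 [ 0.35 -0.93  0.  ]
 [ 0.   -0.   -1.  ]]
per row mm 54.05684510216976 deg 0.0
[[-1,0.04,-0.035,-0.008,0.0,0.0,0.0],[-1,0.041,-0.035,-0.008,0.0,0.0,0.0],[-1,0.04,-0.035,-0.008,0.0,0.0,0.0],[-1,0.041,-0.035,-0.007,0.0,0.0,0.0],[-1,0.04,-0.035,-0.008,0.0,0.0,0.0],[-1,0.041,-0.035,-0.008,0.0,0.0,0.0],[-1,0.04,-0.035,-0.008,0.0,0.0,0.0],[-1,0.04,-0.035,-0.008,0.0,0.0,0.0],[-1,0.041,-0.035,-0.008,0.0,0.0,0.0],[-1,0.04,-0.035,-0.008,0.0,0.0,0.0]]
```

Emit:
{"method": "send_rows", "body": {
  "targets": [
    [-1,0.04,-0.035,-0.008,0,0,0],
    [-1,0.041,-0.035,-0.008,0,0,0],
    [-1,0.04,-0.035,-0.008,0,0,0],
    [-1,0.041,-0.035,-0.007,0,0,0],
    [-1,0.04,-0.035,-0.008,0,0,0],
    [-1,0.041,-0.035,-0.008,0,0,0],
    [-1,0.04,-0.035,-0.008,0,0,0],
    [-1,0.04,-0.035,-0.008,0,0,0],
    [-1,0.041,-0.035,-0.008,0,0,0],
    [-1,0.04,-0.035,-0.008,0,0,0]
  ]
}}

```text
time_s: 3.05
eef_pos: [440.4, -18.5, 310.8]
ee_rot: [0.0, 0.984, 0.18, 0.0]
force: [0.7, -0.7, -0.8]
grip_width: 0.999
grip_force: 0.0
```

```bash
cat > c.py <<'E'
from h import *
np.set_printoptions(precision=1,suppress=True)
s=ctrl.sense();print(s["time_s"],s["eef_pos"])
W=ctrl.capture("wrist");save(W,"w1");print("cam",-np.array(W["R"]).T@W["t"],np.array(W["R"])[2])
S=ctrl.capture("scene");save(S,"s1")
for n,p in(("w",W),("s",S)):
  for q,z in[("cassette",0),("pocket",10),("eraser",0),("gate_post",76),("erase_face",60),("stop_key",60)]:
    print(n,q,[(np.round(d["point"],1),round(d["score"],2),atz(p,d["point"],z)[:2]) for d in ctrl.landmark_of(q,p)[:3]])
E
python3 c.py
```

```text
3.05 [440.4 -18.5 310.8]
cam [515.8  11.2 452.3] [-0.3 -0.1 -0.9]
w cassette [(array([275.5, 142.8]), 0.92, array([463.8, -13. ])), (array([440.1, 178.1]), 0.71, array([ 500.7, -240.6]))]
w pocket [(array([  9.9, 206.6]), 0.72, array([251.5, 310.5])), (array([85.4, 95.8]), 0.55, array([437.4, 233.2])), (array([91.1, 99.5]), 0.39, array([435.4, 225. ]))]
w eraser [(array([92.9, 95.4]), 0.92, array([439.4, 228.7])), (array([ 12.1, 203. ]), 0.92, array([252.4, 314.5])), (array([86.5, 97.1]), 0.33, array([434.5, 236.4]))]
w gate_post []
w erase_face [(array([488.8, 174.2]), 0.77, array([ 529.4, -262.2])), (array([481.8, 173.7]), 0.44, array([ 526.6, -253.5]))]
w stop_key [(array([459.9, 236.1]), 0.56, array([ 446.3, -269.1]))]
s cassette [(array([264.1, 214.5]), 0.74, array([464. , -13.4])), (array([204.8, 279.8]), 0.54, array([ 504.9, -242.1]))]
s pocket [(array([323. , 156.7]), 0.93, array([438.2, 238. ])), (array([297.2, 110.1]), 0.92, array([253. , 312.1])), (array([436.4, 219.9]), 0.59, array([787.5, 305.6]))]
s eraser [(array([318.5, 162.5]), 0.92, array([439.3, 219.3])), (array([434.2, 223.1]), 0.76, array([788.2, 300.3])), (array([295.5, 113.1]), 0.74, array([251.8, 306.2]))]
s gate_post [(array([437.1, 218.2]), 0.78, array([794.3, 263.9])), (array([370.4, 159.6]), 0.65, array([564.2, 282.5]))]
s erase_face [(array([195.7, 283.7]), 0.92, array([ 523.8, -270.7]))]
s stop_key [(array([173.8, 258.9]), 0.59, array([ 439.3, -272. ])), (array([190. , 385.1]), 0.53, array([ 688.3, -405.4]))]
```

View pics/w1.png

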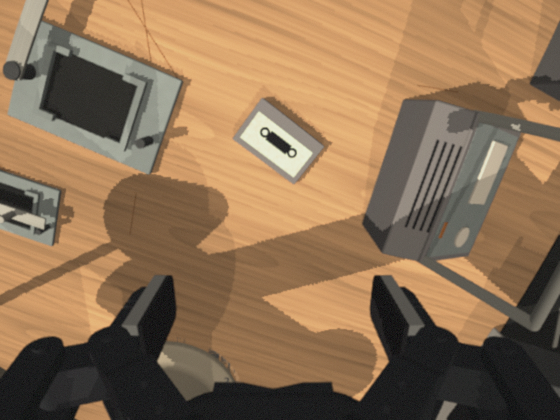

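```bash
cat > d.py <<'E'
from h import *
np.set_printoptions(precision=1,suppress=True)
W={**ctrl.capture("wrist")}
I=W["img"].astype(int)
def blob(mask,seed,z,nm):
    m=cv2.morphologyEx(mask.astype(np.uint8),cv2.MORPH_OPEN,np.ones((3,3)))
    n,l=cv2.connectedComponents(m);k=l[seed[1]-3:seed[1]+4,seed[0]-3:seed[0]+4];k=k[k>0]
    c=cv2.findContours((l==np.bincount(k).argmax()).astype(np.uint8),cv2.RETR_EXTERNAL,cv2.CHAIN_APPROX_NONE)[0][0][:,0]
    w=np.array([atz(W,q,z)[:2] for q in c],np.float32)
    r=cv2.minAreaRect(w);print(nm,r,cv2.boxPoints(r).tolist());return r
br=I.min(2)
blob(br>170,(262,160),12,"label")
sat=I.max(2)-I.min(2)
blob((I.max(2)<60),(90,95),10,"pocket")
for nm,z,pts in(("cassette",12,[(267,98),(326,145),(297,182),(236,138)]),("slab",10,[(45,18),(184,80),(152,173),(8,113)])):
    w=np.array([atz(W,q,z)[:2] for q in pts]);print(nm,w.tolist(),w.mean(0),cv2.minAreaRect(w.astype(np.float32)))
print("hinge top", atz(W,(14,70),41)[:2])
E
python3 d.py
```

```text
Traceback (most recent call last):
  File "d.py", line 12, in <module>
    blob(br>170,(262,160),12,"label")
    ~~~~^^^^^^^^^^^^^^^^^^^^^^^^^^^^^
  File "d.py", line 8, in blob
    c=cv2.findContours((l==np.bincount(k).argmax()).astype(np.uint8),cv2.RETR_EXTERNAL,cv2.CHAIN_APPROX_NONE)[0][0][:,0]
                           ~~~~~~~~~~~~~~~~~~~~~^^
ValueError: attempt to get argmax of an empty sequence
```

```bash
sed -i 's/blob(br>170,(262,160)/print(I[160,290],I[125,262],I[150,246],I[95,90],I[50,75]);blob((br>135)\&(I.max(2)-br<70),(294,168)/' d.py; python3 d.py
```

```text
[234 235 211] [227 226 194] [225 172 120] [45 43 39] [103 108  99]
label ((463.3887939453125, -14.074394226074219), (89.11117553710938, 43.49634552001953), 73.63928985595703) [[429.970703125, -50.69970703125], [471.70574951171875, -62.95191192626953], [496.806884765625, 22.550918579101562], [455.07183837890625, 34.803123474121094]]
pocket ((437.3640441894531, 231.70291137695312), (110.54275512695312, 83.17023468017578), 86.6884536743164) [[392.6556091308594, 178.92599487304688], [475.6869812011719, 174.12164306640625], [482.0724792480469, 284.4798278808594], [399.0411071777344, 289.2841796875]]
cassette [[511.9030267855794, 14.962473503216053], [484.77325584422806, -75.28789792329381], [426.7617194689491, -58.8351207514781], [452.49457044193275, 34.570328878727395]] [469.  -21.1] ((469.3436584472656, -20.56006622314453), (96.8825454711914, 62.50429916381836), 74.166015625)
slab [[510.4267835137275, 302.6301310749689], [496.6377323914692, 117.48159393005733], [370.39025749272696, 124.1255256957084], [381.063922229682, 329.1761286895444]] [439.6 218.4] ((440.8679504394531, 223.22268676757812), (205.32814025878906, 130.57916259765625), 86.98751068115234)
hinge top [442.9 307.8]
```

The wrist picture shows the cassette at (281,140), the large eraser's pocket at (93,97), the gate at upper left and the console at upper right. The fitted sizes match the given ones. I'll look at the eraser closer before grasping.

```bash
python3 -c "
from h import *
rows([415,225,240],rot(),7,-1)"
```

```text
per row mm 36.63672369609932 deg 0.0
[[-1,0.009,-0.034,0.01,0.0,0.0,0.0],[-1,0.009,-0.034,0.01,0.0,0.0,0.0],[-1,0.009,-0.034,0.01,0.0,0.0,0.0],[-1,0.009,-0.034,0.01,0.0,0.0,0.0],[-1,0.01,-0.034,0.01,0.0,0.0,0.0],[-1,0.009,-0.034,0.01,0.0,0.0,0.0],[-1,0.009,-0.034,0.01,0.0,0.0,0.0]]
```

Emit:
{"method": "send_rows", "body": {
  "targets": [
    [-1,0.009,-0.034,0.01,0,0,0],
    [-1,0.009,-0.034,0.01,0,0,0],
    [-1,0.009,-0.034,0.01,0,0,0],
    [-1,0.009,-0.034,0.01,0,0,0],
    [-1,0.01,-0.034,0.01,0,0,0],
    [-1,0.009,-0.034,0.01,0,0,0],
    [-1,0.009,-0.034,0.01,0,0,0],
    [-1,0,0,0,0,0,0],
    [-1,0,0,0,0,0,0],
    [-1,0,0,0,0,0,0]
  ]
}}

```text
time_s: 5.1
eef_pos: [415.5, 224.3, 240.6]
ee_rot: [0.0, 0.984, 0.18, 0.0]
force: [0.3, 0.6, 0.3]
grip_width: 0.999
grip_force: 0.0
```

```bash
python3 - <<'E'
from h import *
np.set_printoptions(precision=1,suppress=True)
W=ctrl.capture("wrist");save(W,"w2")
np.savez("w2.npz",**{k:np.array(v) for k,v in W.items()})
for q,z in[("pocket",10),("eraser",0),("gate_post",76)]:
    print(q,[(np.round(d["point"],1),round(d["score"],2),atz(W,d["point"],z)[:2]) for d in ctrl.landmark_of(q,W)[:3]])
E
```

```text
pocket [(array([275.9, 157.3]), 0.92, array([433.7, 228.1])), (array([159. , 269.4]), 0.86, array([255.5, 312.9]))]
eraser [(array([274. , 150.4]), 0.91, array([438.6, 232.1])), (array([160.9, 266.6]), 0.58, array([253.9, 313.2]))]
gate_post [(array([159. , 296.3]), 0.64, array([266.7, 294.7]))]
```

View pics/w2.png

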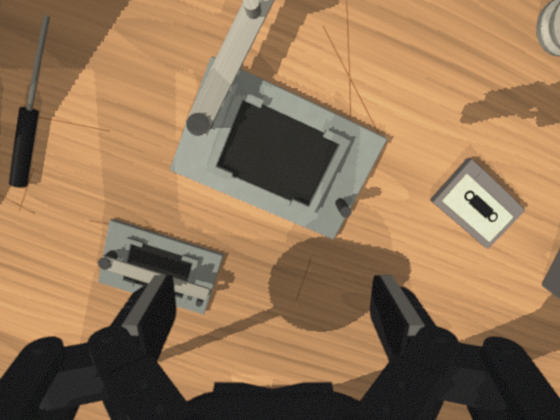

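```bash
python3 - <<'E'
from h import *
np.set_printoptions(precision=1,suppress=True)
W=dict(np.load("w2.npz"));W["k1"]=float(W["k1"])
for q,z in[((215,57),10),((389,137),10),((334,238),10),((172,172),10),((243,100),10),((340,147),10),((308,206),10),((217,167),10),((199,123),41),((344,206),43),((353,136),18),((322,209),18),((254,2),76)]:
    print(q,z,atz(W,q,z)[:2])
c=np.array([438.8,223.3]);h=np.radians(87);ey=np.array([np.cos(h),np.sin(h)]);ex=np.array([ey[1],-ey[0]])
for nm,(x,y,z) in dict(c1=(65,102.5,10),c2=(65,-102.5,10),c3=(-65,-102.5,10),c4=(-65,102.5,10),p1=(38,56,10),p2=(38,-56,10),p3=(-38,-56,10),p4=(-38,56,10),stop=(-21,-88,43),hinge=(0,85,41)).items():
    print(nm,proj(W,[*(c+x*ex+y*ey),z]))
E
```

```text
(215, 57) 10 [507.7 322. ]
(389, 137) 10 [497.9 122.1]
(334, 238) 10 [369.2 130.5]
(172, 172) 10 [378.1 329.9]
(243, 100) 10 [477.7 281.4]
(340, 147) 10 [468.8 167.4]
(308, 206) 10 [394.7 174.3]
(217, 167) 10 [401.  284.7]
(199, 123) 41 [443.6 312.1]
(344, 206) 43 [416.5 146.3]
(353, 136) 18 [484.7 161.1]
(322, 209) 18 [399.1 160. ]
(254, 2) 76 [555.6 294. ]
c1 [215.2  55.5]
c2 [392.9 138.2]
c3 [338.5 240.2]
c4 [173.  171.3]
p1 [247.4  99.6]
p2 [343.6 143.3]
p3 [313. 205.]
p4 [220.8 165.7]
stop [351.2 212. ]
hinge [202.7 124.8]
```

```bash
python3 - <<'E'
from h import *
np.set_printoptions(precision=1,suppress=True)
W=dict(np.load("w2.npz"));W["k1"]=float(W["k1"])
I=W["img"].astype(int);m=((I.min(2)>135)&(np.ptp(I,axis=2)<70)).astype(np.uint8)
n,l,st,_=cv2.connectedComponentsWithStats(m);k=l[190:230,445:515];k=np.bincount(k[k>0]).argmax()
c=cv2.findContours((l==k).astype(np.uint8),0,1)[0][0][:,0]
print(cv2.minAreaRect(np.array([atz(W,q,12)[:2] for q in c],np.float32)))
rows([463.5,-14,75],down(np.radians(-16.3)),9,-1)
E
```

```text
((463.1683654785156, -13.752758026123047), (88.33462524414062, 42.03032302856445), 73.7713623046875)
per row mm 32.70307845826869 deg 5.884333019306855
[[-1,-0.004,0.027,0.018,0.0,-0.0,-0.103],[-1,-0.007,0.026,0.019,0.0,-0.0,-0.102],[-1,-0.01,0.025,0.018,0.0,-0.0,-0.103],[-1,-0.012,0.024,0.019,0.0,-0.0,-0.103],[-1,-0.015,0.023,0.018,0.0,-0.0,-0.103],[-1,-0.017,0.021,0.018,0.0,-0.0,-0.102],[-1,-0.019,0.019,0.019,0.0,-0.0,-0.103],[-1,-0.021,0.017,0.018,0.0,-0.0,-0.103],[-1,-0.022,0.015,0.018,0.0,-0.0,-0.102]]
```

Emit:
{"method": "send_rows", "body": {
  "targets": [
    [-1,-0.004,0.027,0.018,0,0,-0.103],
    [-1,-0.007,0.026,0.019,0,0,-0.102],
    [-1,-0.01,0.025,0.018,0,0,-0.103],
    [-1,-0.012,0.024,0.019,0,0,-0.103],
    [-1,-0.015,0.023,0.018,0,0,-0.103],
    [-1,-0.017,0.021,0.018,0,0,-0.102],
    [-1,-0.019,0.019,0.019,0,0,-0.103],
    [-1,-0.021,0.017,0.018,0,0,-0.103],
    [-1,-0.022,0.015,0.018,0,0,-0.102],
    [-1,0,0,0,0,0,0]
  ]
}}

```text
time_s: 6.55
eef_pos: [463.2, -14.2, 74.5]
ee_rot: [-0.001, 0.801, 0.599, -0.001]
force: [0.1, 0.2, -1.1]
grip_width: 0.996
grip_force: 0.0
```

```bash
python3 - <<'E'
from h import *
np.set_printoptions(precision=1,suppress=True)
W=ctrl.capture("wrist");save(W,"w3")
s=ctrl.sense();print(s["eef_pos"],np.degrees(np.arctan2(*rot().as_matrix()[[1,0],1])))
print(rows([463.5,-14,-4],down(np.radians(-16.3)),6,-1)[0])
E
```

```text
[463.3 -13.4  75.2] -16.450886281603854
per row mm 13.206013289897053 deg 0.026511339375113515
[[-1,-0.0,0.0,0.013,-0.0,-0.0,-0.0],[-1,-0.0,0.0,0.013,-0.0,-0.0,-0.001],[-1,-0.0,0.0,0.014,-0.0,-0.0,-0.0],[-1,-0.0,0.0,0.013,-0.001,-0.0,-0.001],[-1,-0.0,0.0,0.013,0.0,-0.0,-0.0],[-1,-0.001,0.0,0.013,0.0,-0.0,-0.001]]
[463.  -14.3  -3.8]
```

View pics/w3.png

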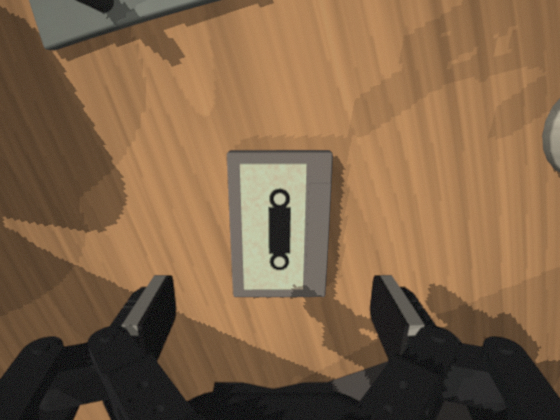

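```bash
python3 - <<'E'
from h import *
np.set_printoptions(precision=1,suppress=True)
W=ctrl.capture("wrist")
w=np.array([atz(W,q,12)[:2] for q in[(228,151),(331,151),(325.5,297),(233,297)]],np.float32)
print(w,w.mean(0),cv2.minAreaRect(w), np.degrees(np.arctan2(*(w[0]-w[3])[::-1])),np.degrees(np.arctan2(*(w[1]-w[2])[::-1])))
E
```

```text
[[452.   42.9]
 [510.8  25.6]
 [484.1 -70.9]
 [423.  -52.8]] [467.5 -13.8] ((467.7439880371094, -13.8843994140625), (100.15090942382812, 63.710426330566406), 73.49478149414062) 73.11704 74.49629
```

Emit:
{"method": "send_rows", "body": {
  "targets": [
    [-1,0.001,0.004,0.013,0,0,0],
    [-1,0,0,0.013,0,0,0],
    [-1,0,0,0.013,0,0,0],
    [-1,0,0,0.013,0,0,0],
    [-1,0,0,0.013,0,0,0],
    [-1,0,0,0.013,0,0,0],
    [1,0,0,0,0,0,0],
    [1,0,0,0,0,0,0],
    [1,0,0,0,0,0,0],
    [1,0,0,0,0,0,0]
  ],
  "squeeze": 35
}}

```text
time_s: 7.9
eef_pos: [467.8, -13.3, -2.5]
ee_rot: [0.0, 0.8, 0.6, 0.0]
force: [0.1, 0.6, -0.3]
grip_width: 0.735
grip_force: 38.4
```

Emit:
{"method": "send_rows", "body": {
  "targets": [
    [1,0,0,-0.002,0,0,0],
    [1,0,0,-0.004,0,0,0],
    [1,0,0,-0.008,0,0,0],
    [1,0,0,-0.01,0,0,0],
    [1,0,0,-0.01,0,0,0],
    [1,0,0,-0.01,0,0,0],
    [1,0,0,-0.01,0,0,0],
    [1,0,0,-0.008,0,0,0],
    [1,0,0,-0.004,0,0,0],
    [1,0,0,0,0,0,0]
  ]
}}

```text
time_s: 9.15
eef_pos: [467.7, -13.3, 63.4]
ee_rot: [0.0, 0.8, 0.6, 0.0]
force: [-0.8, 0.6, -0.9]
grip_width: 0.734
grip_force: 38.4
```

```bash
python3 - <<'E'
from h import *
np.set_printoptions(precision=1,suppress=True)
W=ctrl.capture("wrist");save(W,"w4")
s=ctrl.sense();print(s["eef_pos"],s["grip_force"],np.degrees(np.arctan2(*rot().as_matrix()[[1,0],1])))
rows([438.5,227,68],down(np.radians(-2.8)),10,1)
E
```

```text
[467.5 -13.3  63.2] 38.394243121147156 -16.27489928987235
per row mm 24.206506001773434 deg 1.3474905744676025
[[1,0.022,-0.01,-0.0,-0.0,-0.0,-0.024],[1,0.023,-0.008,-0.001,-0.0,-0.0,-0.023],[1,0.022,-0.009,-0.0,-0.0,-0.0,-0.024],[1,0.023,-0.008,-0.001,-0.0,-0.0,-0.023],[1,0.023,-0.007,-0.0,-0.0,-0.0,-0.024],[1,0.024,-0.007,-0.001,-0.0,-0.0,-0.023],[1,0.023,-0.006,-0.0,-0.0,-0.0,-0.024],[1,0.023,-0.006,-0.001,-0.0,-0.0,-0.023],[1,0.024,-0.005,-0.0,-0.0,-0.0,-0.024],[1,0.024,-0.005,-0.001,-0.0,-0.0,-0.023]]
```

View pics/w4.png

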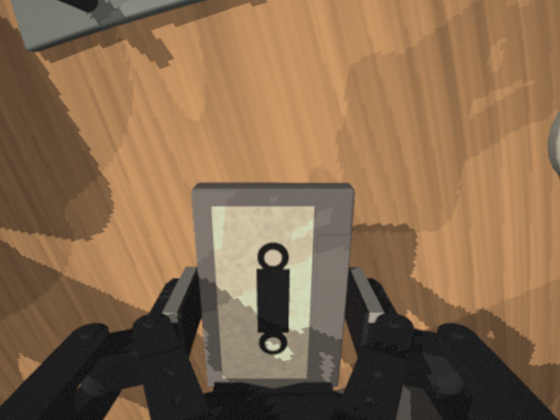

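The cassette is held squarely and level between the pads, spanning about (193–353, 185–380).

Emit:
{"method": "send_rows", "body": {
  "targets": [
    [1,0.022,-0.01,0,0,0,-0.024],
    [1,0.023,-0.008,-0.001,0,0,-0.023],
    [1,0.022,-0.009,0,0,0,-0.024],
    [1,0.023,-0.008,-0.001,0,0,-0.023],
    [1,0.023,-0.007,0,0,0,-0.024],
    [1,0.024,-0.007,-0.001,0,0,-0.023],
    [1,0.023,-0.006,0,0,0,-0.024],
    [1,0.023,-0.006,-0.001,0,0,-0.023],
    [1,0.024,-0.005,0,0,0,-0.024],
    [1,0.024,-0.005,-0.001,0,0,-0.023]
  ]
}}

```text
time_s: 10.45
eef_pos: [438.2, 227.9, 67.9]
ee_rot: [-0.0, 0.724, 0.69, -0.0]
force: [0.5, -0.4, -0.2]
grip_width: 0.742
grip_force: 38.4
```

```bash
python3 - <<'E'
from h import *
np.set_printoptions(precision=1,suppress=True)
s=ctrl.sense();print(s["eef_pos"],s["grip_force"],np.degrees(np.arctan2(*rot().as_matrix()[[1,0],1])))
W=ctrl.capture("wrist");S=ctrl.capture("scene");D=ctrl.capture("side")
v=[]
c=np.array([438.5,227]);h=np.radians(87.2);ey=np.array([np.cos(h),np.sin(h)]);ex=np.array([ey[1],-ey[0]])
for p in(W,S,D):
    im=p["img"].copy()
    for (hx,hy,z,col) in((65,102.5,10,(255,0,0)),(46,64,18,(0,0,255)),(32,50,80,(0,255,0))):
        q=np.array([proj(p,[*(c+a*hx*ex+b*hy*ey),z]) for a,b in((1,1),(1,-1),(-1,-1),(-1,1))])
        cv2.polylines(im,[np.round(q*16).astype(np.int32)],True,col,1,4,4)
    v.append(im)
a=v[1][95:215,250:410];b=v[2][260:370,170:317]
save({"img":np.vstack([cv2.resize(v[0],(800,600))[:330],np.hstack([cv2.resize(a,(400,270)),cv2.resize(b,(400,270))])])},"w5")
E
```

```text
[438.2 227.9  67.9] 38.390218019485474 -2.7660987067077905
```

View pics/w5.png

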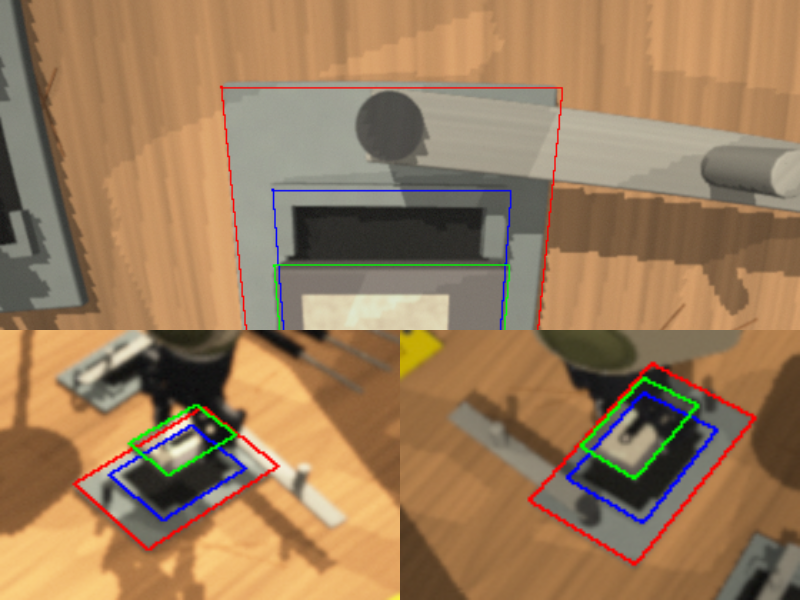

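Overlay outlines match the slab and walls within about 2 mm, and the cassette sits centred over the pocket, so I'll lower it.

Emit:
{"method": "send_rows", "body": {
  "targets": [
    [1,0,0,0.009,0,0,0],
    [1,0,0,0.009,0,0,0],
    [1,0,0,0.009,0,0,0],
    [1,0,0,0.009,0,0,0],
    [1,0,0,0.008,0,0,0],
    [1,0,0,0.006,0,0,0],
    [1,0,0,0.004,0,0,0],
    [1,0,0,0.003,0,0,0],
    [1,0,0,0.003,0,0,0],
    [1,0,0,0,0,0,0]
  ]
}}

```text
time_s: 11.85
eef_pos: [438.5, 227.1, 8.2]
ee_rot: [-0.0, 0.724, 0.69, -0.0]
force: [-0.8, -0.3, -0.5]
grip_width: 0.737
grip_force: 38.4
```

Emit:
{"method": "send_rows", "body": {
  "targets": [
    [-0.5,0,0,0,0,0,0],
    [-0.7,0,0,0,0,0,0],
    [-1,0,0,0,0,0,0],
    [-1,0,0,0,0,0,0],
    [-1,0,0,-0.005,0,0,0],
    [-1,0,0,-0.02,0,0,0],
    [-1,0,0,-0.03,0,0,0],
    [-1,0,0,-0.03,0,0,0],
    [-1,0,0,-0.03,0,0,0],
    [-1,0,0,-0.025,0,0,0]
  ]
}}

```text
time_s: 13.1
eef_pos: [438.6, 227.2, 149.9]
ee_rot: [0.0, 0.724, 0.69, 0.0]
force: [0.5, -0.5, 0.0]
grip_width: 1.003
grip_force: 0.0
```

```bash
python3 - <<'E'
from h import *
np.set_printoptions(precision=1,suppress=True)
s=ctrl.sense();print(s["eef_pos"],s["grip_width"])
W=ctrl.capture("wrist");S=ctrl.capture("scene");D=ctrl.capture("side");v=[]
save(W,"w6")
c=np.array([438.5,227]);h=np.radians(87.2);ey=np.array([np.cos(h),np.sin(h)]);ex=np.array([ey[1],-ey[0]])
for q in("gate_post","cassette"):
  P=[]
  for p in(W,S,D):
    r=ctrl.landmark_of(q,p)[:4];z=76 if q=="gate_post" else 10
    print(q,[(np.round(d["point"]),round(d["score"],2),atz(p,d["point"],z)[:2]) for d in r])
E
```

```text
[438.6 227.2 149.9] 1.0030147774598621
gate_post [(array([ 12., 134.]), 0.87, array([273.1, 297.4])), (array([453., 114.]), 0.71, array([554.1, 294.5]))]
gate_post [(array([372., 157.]), 0.95, array([560.1, 292.2])), (array([438., 221.]), 0.73, array([801.5, 259.7])), (array([292., 106.]), 0.68, array([277.1, 266.4]))]
gate_post [(array([205., 298.]), 0.86, array([558.5, 294.3])), (array([308., 362.]), 0.78, array([247.8, 304.5])), (array([145., 259.]), 0.58, array([784.7, 283.5]))]
cassette [(array([267., 201.]), 0.64, array([434.1, 223.7]))]
cassette [(array([321., 159.]), 0.88, array([441.3, 227.3]))]
cassette [(array([258., 312.]), 0.56, array([440. , 231.8]))]
```

View pics/w6.png

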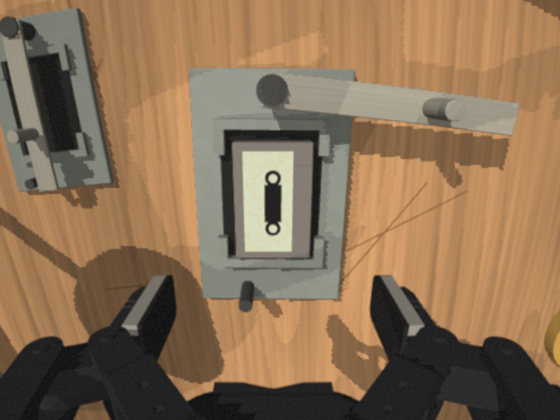

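The cassette lies flat inside the walls at (272,198), with the gate at the right and its post at (455,108).

```bash
python3 - <<'E'
from h import *
p,R=rows([557.5,294.5,100],down(np.radians(81.3)),10,-1)
print(p)
rows([557.5,294.5,49],down(np.radians(81.3)),4,-1,p,R)
E
```

```text
per row mm 14.503438559018978 deg 8.410822777716737
[[-1,0.007,0.012,0.005,-0.0,-0.0,-0.147],[-1,0.006,0.012,0.004,-0.0,-0.0,-0.147],[-1,0.004,0.013,0.005,-0.0,-0.0,-0.146],[-1,0.001,0.014,0.005,-0.001,-0.0,-0.147],[-1,-0.0,0.014,0.005,0.0,-0.0,-0.147],[-1,-0.002,0.013,0.004,0.0,-0.0,-0.147],[-1,-0.005,0.013,0.005,0.0,-0.0,-0.147],[-1,-0.006,0.012,0.005,0.0,-0.0,-0.146],[-1,-0.008,0.012,0.005,0.0,-0.0,-0.147],[-1,-0.009,0.01,0.004,-0.0,-0.001,-0.147]]
[557.48151284 294.89790359 100.42733862]
per row mm 12.857220312827105 deg 0.006489594886781879
[[-1,-0.0,-0.0,0.013,-0.0,0.0,0.0],[-1,-0.0,-0.0,0.013,-0.0,0.0,0.0],[-1,-0.0,-0.0,0.013,-0.0,0.0,0.0],[-1,-0.0,-0.0,0.012,-0.0,0.0,0.0]]
```

Emit:
{"method": "send_rows", "body": {
  "targets": [
    [-1,0.007,0.012,0.005,0,0,-0.147],
    [-1,0.006,0.012,0.004,0,0,-0.147],
    [-1,0.004,0.013,0.005,0,0,-0.146],
    [-1,0.001,0.014,0.005,0,0,-0.147],
    [-1,0,0.014,0.005,0,0,-0.147],
    [-1,-0.002,0.013,0.004,0,0,-0.147],
    [-1,-0.005,0.013,0.005,0,0,-0.147],
    [-1,-0.006,0.012,0.005,0,0,-0.146],
    [-1,-0.008,0.012,0.005,0,0,-0.147],
    [-1,-0.009,0.01,0.004,0,0,-0.147]
  ]
}}

```text
time_s: 14.8
eef_pos: [558.0, 295.1, 100.3]
ee_rot: [-0.001, 0.073, 0.997, -0.0]
force: [-0.1, -0.5, -0.3]
grip_width: 1.002
grip_force: 0.0
```

```bash
python3 - <<'E'
from h import *
np.set_printoptions(precision=1,suppress=True)
s=ctrl.sense();print(s["eef_pos"],np.degrees(np.arctan2(*rot().as_matrix()[[1,0],1])),s["joints"])
W=ctrl.capture("wrist");save(W,"w7")
print([(d["point"],d["score"],atz(W,d["point"],76)) for d in ctrl.landmark_of("gate_post",W)[:3]])
E
```

```text
[558.  295.1 100.3] 81.57821400576044 [ 0.3  0.7  1.3  0.   1.2 -1.1]
[([273.3, 253.2], 0.88, array([556.3, 296.6,  76. ]))]
```

View pics/w7.png

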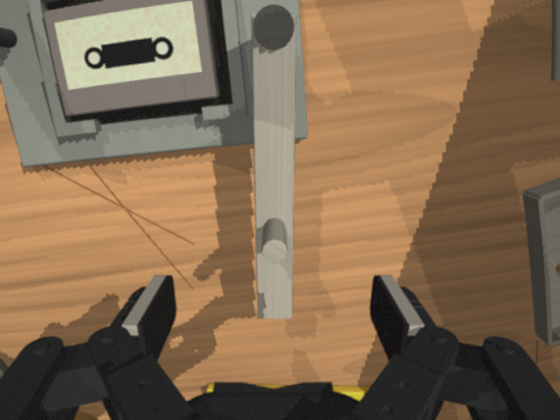

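The post top is at (274,250), centred between the fingers, and the gate points straight back along the image. I'll go down and pinch.

Emit:
{"method": "send_rows", "body": {
  "targets": [
    [-1,0,0,0.013,0,0,0],
    [-1,0,0,0.013,0,0,0],
    [-1,0,0,0.013,0,0,0],
    [-1,0,0,0.012,0,0,0],
    [-1,0,0,0,0,0,0],
    [1,0,0,0,0,0,0],
    [1,0,0,0,0,0,0],
    [1,0,0,0,0,0,0],
    [1,0,0,0,0,0,0],
    [1,0,0,0,0,0,0]
  ],
  "squeeze": 25
}}

```text
time_s: 16.15
eef_pos: [557.9, 295.0, 50.5]
ee_rot: [0.0, 0.076, 0.997, 0.0]
force: [0.0, 0.5, 1.7]
grip_width: 0.15
grip_force: 25.6
```

```bash
python3 - <<'E'
from h import *
np.set_printoptions(precision=1,suppress=True)
s=ctrl.sense();p=s["eef_pos"];print(p,s["force"],s["grip_width"])
Hg=np.array([443.4,312.]);v=p[:2]-Hg;r=np.hypot(*v);a0=np.degrees(np.arctan2(v[1],v[0]));print(r,a0)
for n in(14,):
    th=np.radians(a0+92.8)/n;ch=2*115*np.sin(th/2)
    print("turn",th,"chord",ch,"radial",ch*np.sin(th/2))
# verify arc using constant rows
R=rot();p=p.copy()
sx=R.as_matrix()[:,1];print("tool x,y",R.as_matrix()[:2,:2])
E
```

```text
[557.9 295.   50.5] [0.  0.5 1.7] 0.14955213296394076
115.74617885996886 -8.42689405493533
turn 0.10518489277681288 chord 12.090687133106405 radial 0.6355857189159339
tool x,y [[-1.   0.2]
 [ 0.2  1. ]]
```

Emit:
{"method": "send_rows", "body": {
  "targets": [
    [1,0.0006,-0.0121,0,0,0,0.105],
    [1,0.0006,-0.0121,0,0,0,0.105],
    [1,0.0006,-0.0121,0,0,0,0.105],
    [1,0.0006,-0.0121,0,0,0,0.105],
    [1,0.0006,-0.0121,0,0,0,0.105],
    [1,0.0006,-0.0121,0,0,0,0.105],
    [1,0.0006,-0.0121,0,0,0,0.105],
    [1,0.0006,-0.0121,0,0,0,0.105],
    [1,0.0006,-0.0121,0,0,0,0.105],
    [1,0.0006,-0.0121,0,0,0,0.105]
  ]
}}

```text
time_s: 17.4
eef_pos: [485.7, 203.9, 50.6]
ee_rot: [0.001, 0.567, 0.824, -0.0]
force: [0.4, -2.9, 1.6]
grip_width: 0.153
grip_force: 25.7
```

Emit:
{"method": "send_rows", "body": {
  "targets": [
    [1,0.0006,-0.0121,0,0,0,0.105],
    [1,0.0006,-0.0121,0,0,0,0.105],
    [1,0.0006,-0.0121,0,0,0,0.105],
    [1,0.0006,-0.0121,0,0,0,0.105],
    [1,0,0,0,0,0,0],
    [1,0,0,0,0,0,0],
    [1,0,0,0,0,0,0],
    [1,0,0,0,0,0,0],
    [1,0,0,0,0,0,0],
    [1,0,0,0,0,0,0]
  ]
}}

```text
time_s: 18.65
eef_pos: [438.1, 195.6, 50.5]
ee_rot: [0.001, 0.725, 0.689, -0.001]
force: [-1.5, -11.3, 4.4]
grip_width: 0.148
grip_force: 26.0
```

Emit:
{"method": "send_rows", "body": {
  "targets": [
    [1,0.001,-0.001,0,0,0,0],
    [1,0,-0.001,0,0,0,0.01],
    [1,0,-0.001,0,0,0,0.01],
    [1,0,-0.001,0,0,0,0],
    [1,0,0,0,0,0,0],
    [1,0,0,0,0,0,0],
    [1,0,0,0,0,0,0],
    [1,0,0,0,0,0,0],
    [1,0,0,0,0,0,0],
    [1,0,0,0,0,0,0]
  ]
}}

```text
time_s: 19.9
eef_pos: [435.1, 195.8, 50.6]
ee_rot: [0.002, 0.731, 0.682, -0.001]
force: [2.4, -18.4, 1.3]
grip_width: 0.153
grip_force: 25.8
```

Emit:
{"method": "send_rows", "body": {
  "targets": [
    [1,-0.001,-0.001,0,0,0,0],
    [1,0,-0.001,0,0,0,0],
    [1,0,-0.001,0,0,0,0],
    [1,0,0,0,0,0,0],
    [1,0,0,0,0,0,0],
    [1,0,0,0,0,0,0],
    [1,0,0,0,0,0,0],
    [1,0,0,0,0,0,0],
    [1,0,0,0,0,0,0],
    [1,0,0,0,0,0,0]
  ]
}}

```text
time_s: 21.15
eef_pos: [434.9, 195.8, 50.8]
ee_rot: [0.004, 0.732, 0.682, 0.003]
force: [18.9, -11.6, -10.9]
grip_width: 0.151
grip_force: 25.2
```

```bash
python3 - <<'E'
from h import *
np.set_printoptions(precision=1,suppress=True)
s=ctrl.sense();print(s["eef_pos"],s["force"],s["wrist_torque"])
W=ctrl.capture("wrist");save(W,"w8")
E
```

```text
[434.9 195.8  50.8] [ 18.9 -11.6 -10.9] [-1.9 -2.7 -0. ]
```

View pics/w8.png

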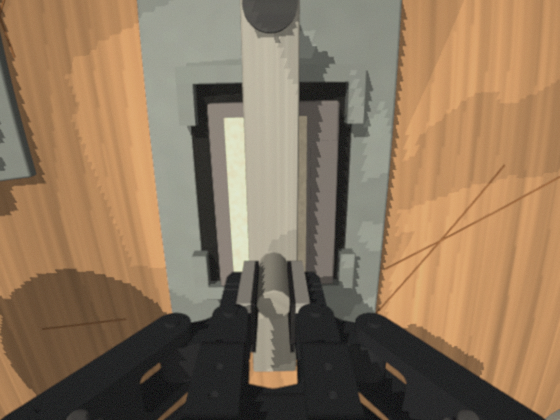

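Force rises to 19 N in x, so the gate is against its stop. The picture shows it straight over the cassette with the pin pinched at (273,280). I'll relax, open and lift.

Emit:
{"method": "send_rows", "body": {
  "targets": [
    [1,0,0.002,0,0,0,0],
    [0,0,0,0,0,0,0],
    [-0.5,0,0,0,0,0,0],
    [-1,0,0,0,0,0,0],
    [-1,0,0,-0.005,0,0,0],
    [-1,0,0,-0.02,0,0,0],
    [-1,0,0,-0.04,0,0,0],
    [-1,0,0,-0.05,0,0,0],
    [-1,0,0,-0.05,0,0,0],
    [-1,0,0,-0.05,0,0,0]
  ]
}}

```text
time_s: 22.45
eef_pos: [432.7, 197.1, 267.4]
ee_rot: [0.0, 0.732, 0.682, 0.0]
force: [1.1, -0.4, -0.5]
grip_width: 1.002
grip_force: 0.0
```

```bash
python3 - <<'E'
from h import *
np.set_printoptions(precision=1,suppress=True)
s=ctrl.sense();print(s["eef_pos"])
rows([490,-190,330],down(0),10,1)
E
```

```text
[432.7 197.1 267.4]
per row mm 39.632510514077836 deg 0.4058578385395015
[[1,-0.038,0.008,-0.006,0.0,-0.0,-0.007],[1,-0.038,0.009,-0.007,0.0,-0.0,-0.007],[1,-0.039,0.008,-0.006,0.0,-0.0,-0.007],[1,-0.038,0.007,-0.006,0.0,-0.0,-0.007],[1,-0.039,0.008,-0.006,0.0,-0.0,-0.007],[1,-0.038,0.007,-0.007,0.0,-0.0,-0.008],[1,-0.039,0.007,-0.006,0.0,-0.0,-0.007],[1,-0.038,0.006,-0.006,0.0,-0.0,-0.007],[1,-0.039,0.006,-0.006,0.0,-0.0,-0.007],[1,-0.039,0.006,-0.007,0.001,-0.0,-0.007]]
```

Emit:
{"method": "send_rows", "body": {
  "targets": [
    [1,-0.038,0.008,-0.006,0,0,-0.007],
    [1,-0.038,0.009,-0.007,0,0,-0.007],
    [1,-0.039,0.008,-0.006,0,0,-0.007],
    [1,-0.038,0.007,-0.006,0,0,-0.007],
    [1,-0.039,0.008,-0.006,0,0,-0.007],
    [1,-0.038,0.007,-0.007,0,0,-0.008],
    [1,-0.039,0.007,-0.006,0,0,-0.007],
    [1,-0.038,0.006,-0.006,0,0,-0.007],
    [1,-0.039,0.006,-0.006,0,0,-0.007],
    [1,-0.039,0.006,-0.007,0,0,-0.007]
  ]
}}

```text
time_s: 23.7
eef_pos: [489.9, -191.6, 328.8]
ee_rot: [0.0, 0.707, 0.707, 0.0]
force: [0.7, 0.8, 0.4]
grip_width: 0.002
grip_force: 0.0
```

```bash
python3 - <<'E'
from h import *
np.set_printoptions(precision=1,suppress=True)
s=ctrl.sense();print(s["eef_pos"],s["joints"],s["force"])
W=ctrl.capture("wrist");S=ctrl.capture("scene");D=ctrl.capture("side");save(W,"w9")
np.savez("w9.npz",**{k:np.array(v) for k,v in W.items()});np.savez("s9.npz",**{k:np.array(v) for k,v in S.items()})
for n,p in zip("WSD",(W,S,D)):
  for q in("erase_face","stop_key","handle_bar","console","gate_post"):
    print(n,q,[(np.round(d["point"],1),round(d["score"],2)) for d in ctrl.landmark_of(q,p)[:3]])
E
```

```text
[ 489.9 -191.6  328.8] [-0.6  0.3  1.3  0.   1.6 -0.6] [0.7 0.8 0.4]
W erase_face [(array([468. , 320.2]), 0.79), (array([304.2, 221.9]), 0.71)]
W stop_key [(array([235.2, 227.5]), 0.68), (array([414.6, 311.9]), 0.62)]
W handle_bar [(array([504.1, 400. ]), 0.73), (array([236.1, 225.7]), 0.38)]
W console [(array([431.4, 277.4]), 0.9), (array([278.5, 192.7]), 0.76)]
W gate_post []
S erase_face [(array([194.5, 281.9]), 0.71)]
S stop_key [(array([192.5, 384.1]), 0.7), (array([176.1, 261. ]), 0.56), (array([333.2, 304.9]), 0.33)]
S handle_bar [(array([189.3, 402.7]), 0.92), (array([175.1, 249.6]), 0.77)]
S console [(array([203.6, 280.9]), 0.78), (array([218. , 402.7]), 0.7)]
S gate_post [(array([314.9, 148.3]), 0.75), (array([437.4, 220. ]), 0.57), (array([293.5, 104.7]), 0.46)]
D erase_face [(array([275.5, 133.9]), 0.44), (array([312. , 178.4]), 0.43)]
D stop_key []
D handle_bar [(array([281.6, 103.5]), 0.91), (array([326.2, 147.2]), 0.9)]
D console [(array([277.5, 152.8]), 0.8), (array([315.5, 196.2]), 0.59)]
D gate_post [(array([147. , 256.3]), 0.85), (array([308.5, 359.8]), 0.83), (array([264.4, 290.2]), 0.55)]
```

View pics/w9.png

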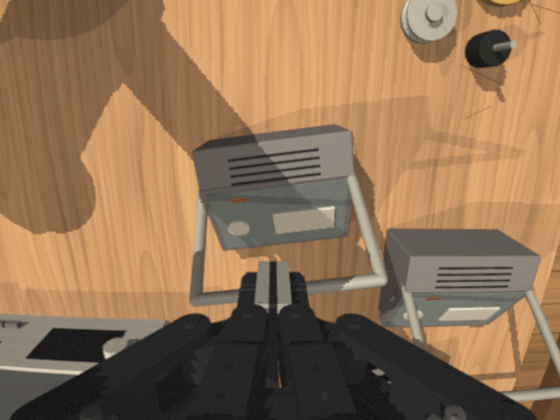

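```bash
cat > fit.py <<'E'
from h import *
from scipy.optimize import least_squares
np.set_printoptions(precision=2,suppress=True)
W=dict(np.load("w9.npz"));S=dict(np.load("s9.npz"))
for p in(W,S):p["k1"]=float(p["k1"])
I=W["img"].astype(int);br=I.min(2)
print(I[220,304],I[240,300],I[228,238])
m=np.zeros(br.shape,np.uint8);m[195:245,262:348]=(br>140)[195:245,262:348]
c=max(cv2.findContours(m,0,1)[0],key=cv2.contourArea)[:,0];print("area",cv2.contourArea(c),"quad",cv2.approxPolyDP(c,4,True)[:,0].tolist())
m2=np.zeros(br.shape,np.uint8);m2[215:242,222:254]=(br>130)[215:242,222:254]
M=cv2.moments(m2,True);st=(M["m10"]/M["m00"],M["m01"]/M["m00"]);print("stop",st,M["m00"])
q=cv2.approxPolyDP(c,4,True)[:,0].astype(float)
M=cv2.moments(c);kc=(M["m10"]/M["m00"],M["m01"]/M["m00"]);print("keyc",kc)
# obs: (cam, pix, key coords, sigma)
O=[(W,kc,(0,0,3.5),1),(W,st,(0,83,3.5),1),(W,(194,299),(64,84,125),2.5),(W,(382,281),(64,-84,125),2.5),
   (S,(195.7,281.5),(0,0,3.5),2.5),(S,(175,260),(0,83,3.5),2.5),(S,(174,249.3),(64,0,125),2.5)]
pts=[(20,38,3.5),(20,-38,3.5),(-20,-38,3.5),(-20,38,3.5)]
# assign corners
def Rk(psi):return Rn.from_euler("z",psi)*Rn.from_euler("y",-0.57)
def f(v,full=True):
    R=Rk(v[3]);r=[]
    for p,uv,k,s in O: r+=list((proj(p,v[:3]+R.apply(k))-uv)/s)
    for k in pts:
        d=q-proj(W,v[:3]+R.apply(k));r+=list(d[np.argmin((d**2).sum(1))]/1.0)
    return r
o=least_squares(f,[520,-265,60,np.radians(95)],loss="soft_l1")
v=o.x;R=Rk(v[3]);print("key",v[:3],np.degrees(v[3]),"res",np.array(f(v)))
print("sd",np.sqrt(np.diag(np.linalg.inv(o.jac.T@o.jac))))
np.save("key.npy",v)
print("face",v[:3]+R.apply([0,0,3.5]),"stop",v[:3]+R.apply([0,83,3.5]),"bar",v[:3]+R.apply([64,0,125]))
for k in pts+[(0,83,3.5)]:print(proj(W,v[:3]+R.apply(k)))
E
python3 fit.py
```

```text
[157 146 126] [95 93 84] [156 144 126]
area 109.0 quad [[318, 208], [333, 219], [333, 206]]
stop (230.35714285714286, 231.21428571428572) 14.0
keyc (327.8272171253822, 211.08103975535167)
key [ 527.95 -249.76   60.95] 98.40365223149058 res [-24.7    4.21   7.43  -6.84  12.26  -3.46  11.76  -6.29   3.06  -0.98
   1.21  -0.8    5.78   3.2   46.95  -1.57  -0.54   5.2   -0.09  -1.64
  43.06 -20.7 ]
sd [1.77 3.38 8.54 0.04]
face [ 528.23 -251.63   63.89] stop [ 446.12 -263.76   63.89] bar [ 529.94 -263.19  200.72]
[271.05 209.57]
[333.54 200.8 ]
[333.09 220.64]
[274.94 228.7 ]
[237.78 224.37]
```

```bash
sed -i 's/br>140/br>108/;s/br>130/br>108/' fit.py; python3 fit.py
```

```text
[157 146 126] [95 93 84] [156 144 126]
area 1188.5 quad [[335, 206], [273, 214], [275, 231], [332, 227]]
stop (235.32743362831857, 230.3362831858407) 339.0
keyc (304.67171504697797, 219.58028327022856)
key [ 527.41 -253.71   69.67] 96.80919081811454 res [-1.52  1.08  1.11 -2.22 11.23 -0.69 12.59 -1.83  2.19 -1.19  0.57 -1.36
  4.67  2.83  2.2  -0.14  0.44 -0.93 -1.29  0.27  0.96 -2.36]
sd [1.01 2.17 5.52 0.02]
face [ 527.64 -255.58   72.62] stop [ 445.22 -265.42   72.62] bar [ 529.02 -267.18  209.44]
[270.8  214.14]
[334.56 206.93]
[333.29 226.73]
[274.04 233.36]
[236.44 228.12]
```

```bash
python3 - <<'E'
s=open("fit.py").read()
s=s.replace("(64,84,125),2.5","(64,84,125),1.5").replace("(64,-84,125),2.5","(64,-84,125),1.5")
s=s.replace("for p,uv,k,s in O: r","for p,uv,k,s in O:\n        k=np.array(k,float);k[1]+=v[4]*(k[2]>100)\n        r").replace("np.radians(95)]","np.radians(95),30]")
s=s.replace("[64,0,125]","[64,v[4],125]").replace('"res"','v[4],"res"')
open("fit.py","w").write(s)
E
python3 fit.py
```

```text
[157 146 126] [95 93 84] [156 144 126]
area 1188.5 quad [[335, 206], [273, 214], [275, 231], [332, 227]]
stop (235.32743362831857, 230.3362831858407) 339.0
keyc (304.67171504697797, 219.58028327022856)
key [ 528.58 -255.12   65.59] 96.78906914952907 27.641643221122965 res [-0.89  1.02  2.39 -2.37 -0.16  0.01 -0.09 -1.18  2.23 -0.62  0.64 -0.78
  0.96  0.21  1.21 -0.13  0.11 -1.02 -1.59  0.38  0.08 -2.16]
sd [0.76 1.18 2.39 0.01 1.23]
face [ 528.8  -256.99   68.54] stop [ 446.38 -266.8    68.54] bar [ 502.73 -271.86  205.37]
[271.79 214.13]
[334.89 207.02]
[333.59 226.62]
[274.92 233.16]
[237.72 227.96]
```

The console's key quad is at (273–335, 206–231) and the round key at (236,229). The handle bar runs from (194,299) to (382,281). The fit residuals are about 1–2 px. I'll move to a tilted standoff in front, under the bar line.

```bash
cat > app.py <<'E'
from h import *
np.set_printoptions(precision=1,suppress=True)
v=np.load("key.npy");Rk=Rn.from_euler("z",v[3])*Rn.from_euler("y",-0.57)
M=Rk.as_matrix();z=-M[:,2];y=-M[:,1];Rt=Rn.from_matrix(np.c_[np.cross(y,z),y,z])
def P(out,x=-5,yy=0):return v[:3]+Rk.apply([x,yy,3.5+out])
def rel():  # tcp in key-face coords + tilt error
    s=ctrl.sense();print("t",s["time_s"],"key coords",Rk.inv().apply(s["eef_pos"]-v[:3])-[0,0,3.5],"roterr deg",np.degrees((rot().inv()*Rt).as_rotvec()),"F normal",Rk.inv().apply(s["force"]),"j",s["joints"].round(2))
E
python3 -c "
from app import *
rel();print(P(170));rows(P(170),Rt,10,1)"
```

```text
t 24.6 key coords [199.6  30.6 180.6] roterr deg [ 1.9 32.6 -6.6] F normal [-0.1  0.9 -0.1] j [-0.6  0.3  1.3 -0.   1.6 -0.6]
[ 540.1 -352.3  209. ]
per row mm 20.71722966511434 deg 3.3338221781529818
[[1,-0.016,0.005,0.012,0.003,0.057,-0.012],[1,-0.017,0.005,0.011,0.004,0.057,-0.011],[1,-0.018,0.005,0.01,0.003,0.057,-0.012],[1,-0.018,0.004,0.009,0.003,0.057,-0.011],[1,-0.018,0.004,0.008,0.004,0.057,-0.012],[1,-0.019,0.005,0.006,0.003,0.057,-0.011],[1,-0.02,0.003,0.006,0.004,0.057,-0.012],[1,-0.02,0.004,0.005,0.003,0.056,-0.011],[1,-0.02,0.004,0.003,0.003,0.057,-0.012],[1,-0.02,0.003,0.002,0.004,0.057,-0.011]]
```

Emit:
{"method": "send_rows", "body": {
  "targets": [
    [1,-0.016,0.005,0.012,0.003,0.057,-0.012],
    [1,-0.017,0.005,0.011,0.004,0.057,-0.011],
    [1,-0.018,0.005,0.01,0.003,0.057,-0.012],
    [1,-0.018,0.004,0.009,0.003,0.057,-0.011],
    [1,-0.018,0.004,0.008,0.004,0.057,-0.012],
    [1,-0.019,0.005,0.006,0.003,0.057,-0.011],
    [1,-0.02,0.003,0.006,0.004,0.057,-0.012],
    [1,-0.02,0.004,0.005,0.003,0.056,-0.011],
    [1,-0.02,0.004,0.003,0.003,0.057,-0.012],
    [1,-0.02,0.003,0.002,0.004,0.057,-0.011]
  ]
}}

```text
time_s: 25.85
eef_pos: [540.2, -352.7, 208.9]
ee_rot: [-0.211, 0.637, 0.717, 0.187]
force: [-0.8, -0.7, 0.7]
grip_width: -0.004
grip_force: 0.0
```

```bash
python3 -c "
from app import *
rel()
W=ctrl.capture('wrist');S=ctrl.capture('scene')
np.savez('w10.npz',**{k:np.array(x) for k,x in W.items()})
im=W['img'].copy();
for pts in([(20,38,3.5),(20,-38,3.5),(-20,-38,3.5),(-20,38,3.5)],[(64,111.6,125),(64,-56.4,125)],[(14*np.cos(a),83+14*np.sin(a),3.5) for a in np.linspace(0,6.28,20)]):
    q=np.array([proj(W,v[:3]+Rk.apply(k)) for k in pts]);cv2.polylines(im,[np.int32(q*16)],True,(255,0,0),1,4,4)
g=S['img'][100:220,250:410]
a=np.hstack([cv2.resize(im,(560,420)),np.zeros((420,240,3),np.uint8)]);a[:180,560:]=cv2.resize(g,(240,180))
save({'img':a},'w10')
rows(P(12),Rt,10,1)"
```

```text
t 25.85 key coords [ -5.4  -0.  170.2] roterr deg [-0.  -0.1  0. ] F normal [-0.1  0.9  1. ] j [-0.9  0.9  0.7  0.3  2.  -0.9]
per row mm 15.623047891545024 deg 0.031412392484371394
[[1,0.0,0.0,0.016,-0.0,-0.0,-0.0],[1,0.0,0.0,0.015,-0.0,-0.001,-0.001],[1,0.001,0.0,0.016,-0.0,-0.0,-0.0],[1,-0.0,0.0,0.015,-0.001,-0.001,-0.0],[1,0.0,0.0,0.016,0.0,0.0,-0.001],[1,0.0,0.001,0.016,0.0,-0.0,-0.0],[1,0.001,-0.0,0.015,-0.0,-0.001,-0.0],[1,-0.0,-0.0,0.016,-0.0,-0.0,-0.001],[1,0.0,-0.0,0.016,-0.0,-0.001,-0.0],[1,0.0,-0.0,0.015,-0.001,0.0,-0.0]]
```

View pics/w10.png

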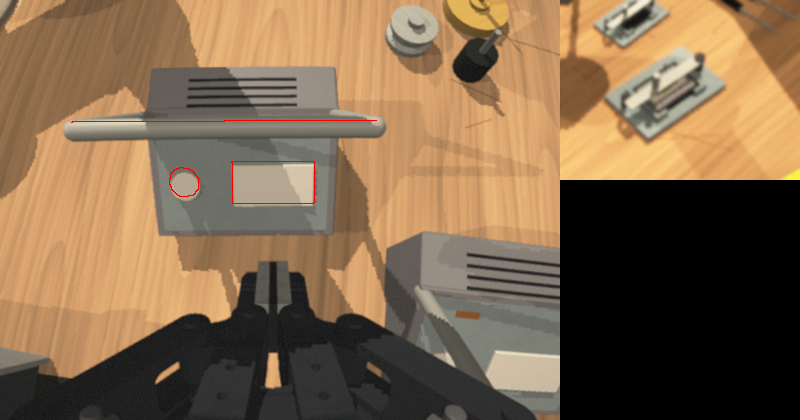

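The overlay fits the key (232–316, 161–206), the round key (185,183) and the bar within about 2 px. The inset shows the gate shut over the cassette. I'll advance along the normal.

Emit:
{"method": "send_rows", "body": {
  "targets": [
    [1,0,0,0.01,0,0,0],
    [1,0,0,0.015,0,0,0],
    [1,0,0,0.018,0,0,0],
    [1,0,0,0.02,0,0,0],
    [1,0,0,0.02,0,0,0],
    [1,0,0,0.02,0,0,0],
    [1,0,0,0.02,0,0,0],
    [1,0,0,0.015,0,0,0],
    [1,0,0,0.01,0,0,0],
    [1,0,0,0.006,0,0,0]
  ]
}}

```text
time_s: 27.2
eef_pos: [530.3, -269.3, 79.7]
ee_rot: [-0.21, 0.637, 0.718, 0.186]
force: [0.2, 0.2, -0.1]
grip_width: 0.002
grip_force: 0.0
```

```bash
python3 -c "
from app import *
rel()"
```

```text
t 27.2 key coords [-4.4 -0.  16.1] roterr deg [-0.  0.  0.] F normal [ 0.1 -0.2 -0.2] j [-0.8  0.8  1.2  0.3  1.6 -1. ]
```

Emit:
{"method": "send_rows", "body": {
  "targets": [
    [1,0,0,0.001,0,0,0],
    [1,0,0,0.001,0,0,0],
    [1,0,0,0.001,0,0,0],
    [1,0,0,0.001,0,0,0],
    [1,0,0,0.001,0,0,0],
    [1,0,0,0.001,0,0,0],
    [1,0,0,0.001,0,0,0],
    [1,0,0,0.001,0,0,0],
    [1,0,0,0.001,0,0,0],
    [1,0,0,0,0,0,0]
  ]
}}

```text
time_s: 28.45
eef_pos: [529.7, -264.8, 72.1]
ee_rot: [-0.21, 0.637, 0.718, 0.186]
force: [0.2, -0.3, -0.4]
grip_width: -0.001
grip_force: 0.0
```

Emit:
{"method": "send_rows", "body": {
  "targets": [
    [1,0,0,0.0005,0,0,0],
    [1,0,0,0.0005,0,0,0],
    [1,0,0,0.0005,0,0,0],
    [1,0,0,0.0005,0,0,0],
    [1,0,0,0.0005,0,0,0],
    [1,0,0,0.0005,0,0,0],
    [1,0,0,0.0005,0,0,0],
    [1,0,0,0,0,0,0],
    [1,0,0,0,0,0,0],
    [1,0,0,0,0,0,0]
  ]
}}

```text
time_s: 29.7
eef_pos: [529.5, -263.0, 69.3]
ee_rot: [-0.21, 0.637, 0.718, 0.186]
force: [-0.6, -0.4, 0.1]
grip_width: 0.001
grip_force: 0.0
```

Emit:
{"method": "send_rows", "body": {
  "targets": [
    [1,0,0,0.0005,0,0,0],
    [1,0,0,0.0005,0,0,0],
    [1,0,0,0.0005,0,0,0],
    [1,0,0,0.0005,0,0,0],
    [1,0,0,0.0005,0,0,0],
    [1,0,0,0.0005,0,0,0],
    [1,0,0,0.0005,0,0,0],
    [1,0,0,0,0,0,0],
    [1,0,0,0,0,0,0],
    [1,0,0,0,0,0,0]
  ]
}}

```text
time_s: 30.95
eef_pos: [529.2, -261.1, 66.3]
ee_rot: [-0.21, 0.637, 0.718, 0.186]
force: [-0.5, -0.6, -0.1]
grip_width: 0.0
grip_force: 0.0
```

Emit:
{"method": "send_rows", "body": {
  "targets": [
    [1,0,0,0.0005,0,0,0],
    [1,0,0,0.0005,0,0,0],
    [1,0,0,0.0005,0,0,0],
    [1,0,0,0.0005,0,0,0],
    [1,0,0,0.0005,0,0,0],
    [1,0,0,0.0005,0,0,0],
    [1,0,0,0,0,0,0],
    [1,0,0,0,0,0,0],
    [1,0,0,0,0,0,0],
    [1,0,0,0,0,0,0]
  ]
}}

```text
time_s: 32.2
eef_pos: [529.1, -259.8, 64.3]
ee_rot: [-0.21, 0.637, 0.718, 0.186]
force: [-0.2, -2.6, 5.9]
grip_width: 0.003
grip_force: 3.2
```

Emit:
{"method": "send_rows", "body": {
  "targets": [
    [1,0,0,0.0005,0,0,0],
    [1,0,0,0.0005,0,0,0],
    [1,0,0,0.0003,0,0,0],
    [1,0,0,0,0,0,0],
    [1,0,0,0,0,0,0],
    [1,0,0,0,0,0,0],
    [1,0,0,0,0,0,0],
    [1,0,0,0,0,0,0],
    [1,0,0,0,0,0,0],
    [1,0,0,0,0,0,0]
  ]
}}

```text
time_s: 33.45
eef_pos: [529.1, -259.4, 63.7]
ee_rot: [-0.209, 0.637, 0.718, 0.186]
force: [-2.0, -3.5, 9.0]
grip_width: -0.005
grip_force: 4.8
```

About 9.3 N square to the key. I'll hold there.

Emit:
{"method": "send_rows", "body": {
  "targets": [
    [1,0,0,0.0002,0,0,0],
    [1,0,0,0,0,0,0],
    [1,0,0,0,0,0,0],
    [1,0,0,0,0,0,0],
    [1,0,0,0,0,0,0],
    [1,0,0,0,0,0,0],
    [1,0,0,0,0,0,0],
    [1,0,0,0,0,0,0],
    [1,0,0,0,0,0,0],
    [1,0,0,0,0,0,0]
  ]
}}

```text
time_s: 34.7
eef_pos: [529.1, -259.4, 63.6]
ee_rot: [-0.209, 0.637, 0.718, 0.186]
force: [-1.2, -4.1, 10.9]
grip_width: 0.001
grip_force: 5.3
```

Emit:
{"method": "send_rows", "body": {
  "targets": [
    [1,0,0,-0.003,0,0,0],
    [1,0,0,-0.005,0,0,0],
    [1,0,0,-0.01,0,0,0],
    [1,0,0,-0.015,0,0,0],
    [1,0,0,-0.018,0,0,0],
    [1,0,0,-0.018,0,0,0],
    [1,0,0,-0.015,0,0,0],
    [1,0,0,-0.01,0,0,0],
    [1,0,0,-0.005,0,0,0],
    [1,0,0,0,0,0,0]
  ]
}}

```text
time_s: 35.95
eef_pos: [535.3, -311.7, 145.8]
ee_rot: [-0.21, 0.637, 0.718, 0.186]
force: [0.5, 0.1, -0.2]
grip_width: 0.001
grip_force: 0.0
```

```bash
python3 -c "
from app import *
rel()
for n in('scene','side'):
    p=ctrl.capture(n)
    print([(np.round(d['point']),round(d['score'],2),atz(p,d['point'],76)[:2]) for d in ctrl.landmark_of('gate_post',p)[:3]])"
```

```text
t 35.95 key coords [-4.7  0.  94.7] roterr deg [-0.  0. -0.] F normal [-0.  -0.5 -0.2] j [-0.8  0.8  1.   0.3  1.8 -1. ]
[(array([437., 221.]), 0.83, array([799.3, 257.3])), (array([292., 105.]), 0.63, array([274.2, 267.5])), (array([315., 150.]), 0.61, array([440.9, 196.4]))]
[(array([146., 257.]), 0.77, array([789.6, 276.8])), (array([311., 361.]), 0.73, array([244.1, 299.7]))]
```

```bash
python3 -c "
from rig import ctrl
print(ctrl.finish_job())"
```

```text
the job is handed in; nothing more can be done
None
```

The job is handed in and the judge gave no verdict: the cassette lies flat in the pocket, the gate is shut against its stop, and the rectangular key was held at about 9–11 N for more than a second and then released.

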